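# Seat the filter's gate valve, take up the slack and open it one true turn

### The arm

A 7-joint arm with a two-finger parallel gripper is mounted at the origin on the work surface. World frame = base frame: x ahead of the robot, y to its left, z up, the work surface at z = 0. Lengths are in m, angles in rad, forces in N, time in s.
With the tool pointing down it reaches from about 0.375 to 0.925 m from the base axis. Payload 3.1 kg.
Tool frame: the origin (TCP) lies between the finger pads; the fingertips stand 19 mm ahead of it and the grasp point (between the pads) is the TCP; z points along the fingers, y is the line along which they close (so a half turn about z gives the same grasp; the last joint's range is limited). The gripper opens to 85 mm and grips with 20 to 120 N. Pads are 22 mm wide; open, the fingers measure 114 mm over their backs; the gripper's body (76 mm by 85 mm) begins 54 mm behind the grasp point. The pads swing forward as they close: fully open they stand 13 mm farther back than shut.
Start: joints at [1.084, 0.383, 0.044, 1.598, -0.018, 1.161, -0.05], TCP at [0.246, -0.601, 0.25] pointing down, gripper open.
Joint ranges: [-2.61, 2.61], [-0.41, 2.15], [-1.48, 1.57], [0, 2.5], [-1.57, 4.71], [0.05, 1.97], [-2.85, 2.85]. Speed limits (rad/s): [2.79, 2.79, 3.14, 3.14, 3.14, 3.14, 3.14].

### API

Orientations are given as a unit quaternion [x, y, z, w].
In Python, from bench import move_ptp, movel, move_j, move_gripper, pause, inverse_kinematics, read_camera, camera_params, MotionError, sign_off, look_for, tip_of, read_time_s, read_qpos, read_joint_vel, read_effort, read_eef_pos, read_tcp_rot, read_ft_force, read_ft_torque, read_finger_gap, read_grasp_force gives the robot as it stands. Calls block until the motion is done:
- move_ptp(position, orientation): joint-space move of the TCP to a pose.
- movel(position, orientation=None, speed=0.15): straight line of the TCP; orientation=None keeps the orientation; speed is the mean speed in m/s.
- move_j(angles): joint-space move.
- move_gripper(opening, effort=None): finger opening in m; effort is the grip in N (None keeps the last); returns when the fingers have stopped.
- pause(seconds).
- inverse_kinematics(position, orientation): joint angles nearest the present ones, or None.
- read_camera(name): name is "side" or "top"; returns the picture (480x640x3 uint8, red, green, blue); there is no depth.
- camera_params(name): a dict with "K" (3x3 intrinsics, pixels), "dist_coeffs" ([k1, k2, p1, p2, k3] as OpenCV has them; the pictures are not rectified), "camera_from_world" (4x4, takes a point from world to camera coordinates). Camera axes: x right, y down, z forward; pixel columns grow to the right and rows downward; lengths in m; the calibration is good to about 2 mm. A picture is of the moment at which its call begins. camera_params takes no time and is no camera call.
A pose or a line that the arm cannot do raises MotionError and nothing moves.
- sign_off(): hands the job in; it is judged then, once.
Trained networks look in the newest picture that a camera, given by its name, has taken for a name from the list of things; names that differ only in an ending like _2 or _b are one class to them, and where a whole thing is asked for, a point or a joint stands for the part that bears it (a point fixed in the world has none). Each returns a list of dicts, best first, with "confidence" (0 to 1); they miss things now and then, are a little off and sometimes report something else, mostly with a low value. They report only what shows in the picture. A call takes as long as a camera call.
- look_for(camera, name): "at" ([column, row] in pixels, amid what is visible of it).
- tip_of(camera, name): "at" ([column, row] in pixels: a listed point, or the origin of a listed thing).
Readings, each from a call of its own:
- read_time_s(): time.
- read_qpos(): joint angles.
- read_joint_vel(): joint speeds.
- read_effort(): joint torques, N m.
- read_eef_pos(): TCP position.
- read_tcp_rot(): TCP orientation.
- read_ft_force(): force on the tool from outside, world axes, zero at the start.
- read_ft_torque(): the same for the moment, N m.
- read_finger_gap(): finger opening in m.
- read_grasp_force(): force on a finger pad.
Only numpy, scipy, OpenCV 4.12 (cv2) and the standard library are available. Lean on these libraries where they do the work, as an engineer would, in place of code of your own. Each camera call takes 0.05 s, during which the arm holds its last target. There are 200 camera calls.

### The job

Set the flow of the drinking-water filter on the kitchen counter: with the knob on the red handwheel, first close the gate valve (clockwise from above) gently until it is snug on its seat, then reverse, take up the handwheel's free play, and open the valve by one full turn counted only from where the stem really begins to move. Never wrench the valve round on its pipe, leave the things standing on the counter alone, and let go of the wheel at the end.

Things in the scene. Friction and masses are not known exactly. Their poses are not given: they have to be found in the camera images.
- filter_unit: Fixed filter unit; origin on the counter under the valve axis, y along the pipe. Steel plate 110 x 370 mm, two white filter housings (blue caps, 86 mm wide, 114 mm tall) 135 mm to either side, copper pipe, brass valve in the middle. The valve starts a fifth to three quarters of a turn open.
- valve_base (a point): Fixed point of the unit on the valve's vertical axis, 85 mm above the counter, where the swivelling valve head begins; axes parallel to the unit's, z up.
- valve_head (a point): Brass valve head (flange, yoke, yellow tab); same point as valve_base, axes parallel to it when unloaded. It swivels about the vertical on a springy joint, 10 N m/rad, under any torque driving the stem nut. Closed with 0.05 rad (0.5 N m, 10 N at the knob) or more is snug; over 0.13 rad either way (1.3 N m, 26 N at the knob) is wrenched.
- wheel_hub (a point): Centre of the red three-spoked handwheel on the valve axis, 151 mm above the counter (it does not rise); x points to the knob, z up. Rim 100 mm across on its centre line, 13 mm thick. Clockwise from above closes. It has 1.3 rad of free play on the stem nut, at an unknown point of the play at the start: in the play it turns at under 1 N at the knob and the stem stands still.
- knob_center (a point): Half-way up the black spinner knob on the wheel's rim, 181 mm above the counter, 50 mm from the valve axis; 18 mm diameter, 40 mm tall, free to spin on its upright pin, so it can be pinched from above and led in a circle. With the play taken up, driving the stem takes a steady 5.6 N here (0.28 N m); on the seat the wheel stops and the force climbs.
- stem_top (a point): Yellow tip of the steel stem (9 mm diameter) that rises through the wheel's hub without turning. 82 mm above valve_base when shut; rises 6 mm per full turn of the nut, so one true turn from shut leaves it 88 mm above valve_base (wanted within 0.5 mm, a twelfth of a turn).
- mug_mid (a point): White mug, 80 mm wide, 90 mm tall, standing loose on the counter; point half-way up on its axis.
- soap_mid (a point): Orange soap bottle, 60 mm wide, 150 mm tall, standing loose; point half-way up.
- jar_mid (a point): Amber jar with steel lid, 68 mm wide, 85 mm tall, standing loose; point half-way up.

How it is judged:
By the outcome, as a careful person would: the job done as asked, in the order asked, and still so for the second after the job is handed in, with the robot touching nothing.
It also fails if it takes over 72 s, if anything falls off the work surface, if the arm or the gripper's body presses on something with over 40 N, if the wrist force passes 120 N, or if a joint passes its speed limit or range.

## Working session

There is one attempt and no reset: what is moved stays moved. The work goes in short steps, each a Python script; the robot and the scene stay as the last script left them, time stands still between calls to the robot, and variables do not carry over. Pictures are saved under pics/ and viewed, at most 10 in all, crops included, and the job is handed in when it is done.

```bash
ls; mkdir -p pics
cat > h.py <<'E'
import numpy as np, cv2
from bench import *
def ray(cam,px):
    p=camera_params(cam); K=np.array(p["K"],float); d=np.array(p["dist_coeffs"],float); T=np.array(p["camera_from_world"],float)
    u=cv2.undistortPoints(np.array([[px]],float),K,d)[0,0]
    R=T[:3,:3]; o=-R.T@T[:3,3]; v=R.T@np.array([u[0],u[1],1]); return o,v/np.linalg.norm(v)
def atz(cam,px,z):
    o,v=ray(cam,px); return o+v*(z-o[2])/v[2]
def tri(a,b):
    (o1,v1),(o2,v2)=ray("side",a),ray("top",b)
    s=np.linalg.lstsq(np.c_[v1,-v2],o2-o1,rcond=None)[0]
    p,q=o1+s[0]*v1,o2+s[1]*v2
    return (p+q)/2,np.linalg.norm(p-q)
def save(cam,n):
    im=read_camera(cam); cv2.imwrite(f"pics/{n}.png",np.array(im)[:,:,::-1]); return im
E
python3 - <<'E'
from h import *
for c in("side","top"):
    save(c,c+"0")
    p=camera_params(c); T=np.array(p["camera_from_world"]); print(c,-T[:3,:3].T@T[:3,3],T[2,:3],p["K"][0][0])
    for n,z in(("valve_base",.085),("wheel_hub",.151),("knob_center",.181),("stem_top",.17),("mug_mid",.045),("soap_mid",.075),("jar_mid",.0425),("filter_unit",0)):
        for r in tip_of(c,n)[:2]: print(n,np.round(r["at"],1),round(r["confidence"],2),np.round(atz(c,r["at"],z),3))
print(read_time_s(),read_tcp_rot(),read_eef_pos(),read_ft_force())
E
```

```text
pics
side [-0.13902433  0.66534286  0.96923514] [ 0.51401026 -0.51914127 -0.68285122] 495.62864638932217
valve_base [302.4 243.4] 0.96 [0.537 0.037 0.085]
wheel_hub [299.9 221.8] 0.68 [0.547 0.034 0.151]
wheel_hub [319.  219.8] 0.53 [ 0.518 -0.005  0.151]
stem_top [303.1 219.4] 0.38 [0.532 0.037 0.17 ]
mug_mid [406.8 182.1] 0.83 [ 0.531 -0.409  0.045]
soap_mid [178.1 356.4] 0.68 [0.487 0.459 0.075]
jar_mid [342.8 292.5] 0.74 [0.374 0.06  0.042]
filter_unit [303.3 265. ] 0.94 [0.54  0.034 0.   ]
filter_unit [303.1 216.9] 0.62 [ 0.683 -0.105  0.   ]
top [0.30210953 0.01595291 1.20392464] [ 0.19789681 -0.02290757 -0.97995515] 447.94777832074817
valve_base [304.2 235.4] 0.59 [0.548 0.028 0.085]
wheel_hub [302.8 234.8] 0.63 [0.534 0.03  0.151]
knob_center [301.7 245.4] 0.39 [0.503 0.032 0.181]
knob_center [311.1 247.8] 0.37 [0.497 0.011 0.181]
stem_top [313.  246.6] 0.62 [0.502 0.006 0.17 ]
mug_mid [464.8 248.8] 0.57 [ 0.522 -0.402  0.045]
mug_mid [315.9 248.3] 0.26 [ 0.522 -0.003  0.045]
soap_mid [142.7 255.4] 0.83 [0.495 0.443 0.075]
jar_mid [287.9 302.3] 0.68 [0.38  0.069 0.042]
filter_unit [300.6 244.1] 0.58 [0.542 0.038 0.   ]
0.9 [9.81162213e-01 1.93185692e-01 1.38753470e-05 1.67115904e-05] [ 0.24640294 -0.60148992  0.25031166] [ 0.60250952  0.14313788 -0.2092957 ]
```

Run:
```python
import cv2,numpy as np
a=cv2.imread("pics/side0.png");b=cv2.imread("pics/top0.png")
A=cv2.resize(a[160:310,200:400],(800,600),interpolation=2);B=cv2.resize(b[180:330,210:410],(800,600),interpolation=2)
cv2.imwrite("pics/sc.png",A);cv2.imwrite("pics/tc.png",B)
```

```text
(no output)
```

View pics/sc.png

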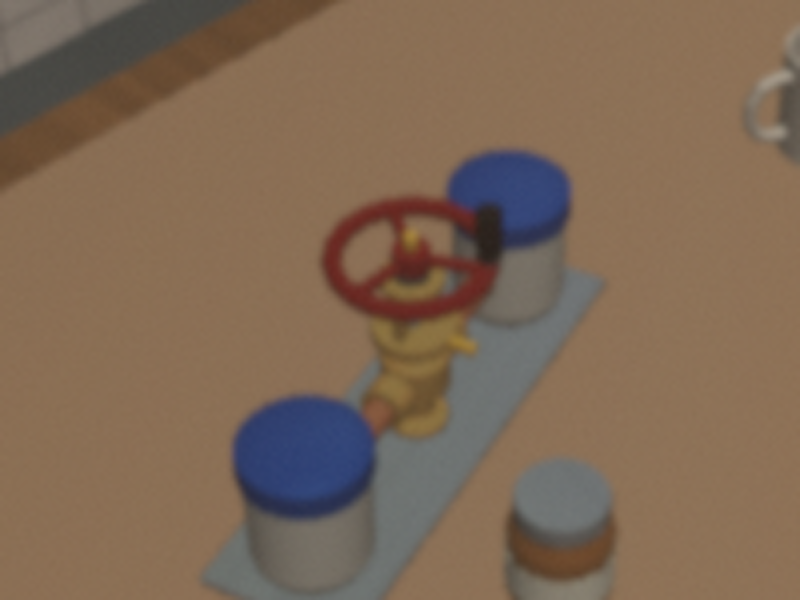

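View pics/tc.png

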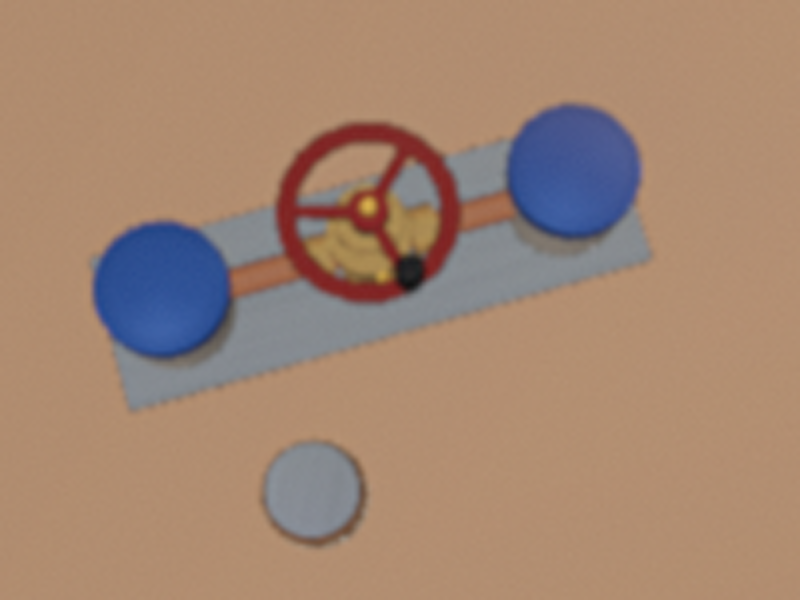

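View pics/top0.png

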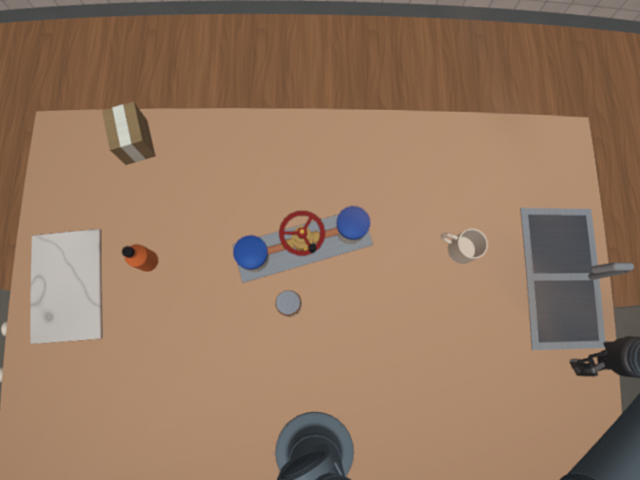

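The top crop shows the hub and stem at full-image pixel (302, 232) and the knob top at (312.5, 247.8). The side crop shows the hub at (302.8, 224.5) and the knob's middle at (321.8, 218.3). The jar stands in front of the unit, the mug to the right and the soap to the left, and nothing stands near the wheel.

Run:
```python
from h import *
from scipy.optimize import least_squares
from scipy.spatial.transform import Rotation as Ro
s=cv2.imread("pics/side0.png").astype(int);t=cv2.imread("pics/top0.png").astype(int)
def proj(c,P):
    p=camera_params(c);T=np.array(p["camera_from_world"],float)
    return cv2.projectPoints(np.array(P,float),cv2.Rodrigues(T[:3,:3])[0],T[:3,3],np.array(p["K"],float),np.array(p["dist_coeffs"],float))[0][:,0]
out=[]
for c,im,b in(("side",s,(270,195,335,245)),("top",t,(275,205,330,260))):
    B,G,R=im[...,0],im[...,1],im[...,2]
    m=((R>85)&(G<75)&(B<75)&(R-G>50)).astype(np.uint8); m2=np.zeros_like(m); x0,y0,x1,y1=b; m2[y0:y1,x0:x1]=m[y0:y1,x0:x1]
    h=cv2.convexHull(cv2.findNonZero(m2)); e=cv2.fitEllipse(h); print(c,m2.sum(),e, atz(c,e[0],.151))
    k=((R<60)&(G<60)&(B<60)).astype(np.uint8); k2=np.zeros_like(k); k2[y0:y1,x0:x1]=k[y0:y1,x0:x1]
    n,l,st,ce=cv2.connectedComponentsWithStats(k2); i=1+np.argmax(st[1:,4]); print(st[i],ce[i],"knob",atz(c,ce[i],.185 if c=="top" else .181)); out.append(ce[i])
print("tri knob",tri(*out)); print("tri hub/stem",tri([302.75,219.5],[302.2,231.5]))
H=np.array([.537,.034])
for yaw in(-2.2,-.6,.95,2.5):
    qs=[inverse_kinematics([H[0]+.05*np.cos(a),H[1]+.05*np.sin(a),.187],(Ro.from_euler('z',yaw)*Ro.from_euler('x',np.pi)).as_quat()) for a in np.arange(0,6.3,.7)]
    print(yaw,None if any(q is None for q in qs) else (np.round(np.min(qs,0),2),np.round(np.max(qs,0),2)))
```

```text
side 387 ((302.2205505371094, 224.08206176757812), (29.26116180419922, 42.08952331542969), 90.02586364746094) [0.53677542 0.03593858 0.151     ]
[318 212   8  14  79] [321.74683544 218.11392405] knob [0.49349132 0.01081994 0.181     ]
top 667 ((301.54302978515625, 232.71214294433594), (43.951778411865234, 45.41157913208008), 85.24053955078125) [0.53962091 0.03355059 0.151     ]
[309 244   7   9  46] [312.02173913 247.82608696] knob [0.49622836 0.00843143 0.185     ]
tri knob (array([0.49716062, 0.00797605, 0.17719438]), np.float64(0.0013503331191550927))
tri hub/stem (array([0.53974776, 0.03151562, 0.16169199]), np.float64(0.0010524840340410389))
-2.2 (array([ 0.75,  0.41, -1.24,  1.77,  0.45,  1.05,  1.8 ]), array([ 0.97,  0.68, -1.23,  1.99,  0.69,  1.21,  2.03]))
-0.6 (array([ 0.2 ,  0.19, -0.56,  1.79,  0.11,  0.96, -2.55]), array([ 0.33,  0.36, -0.38,  2.01,  0.18,  1.02, -2.32]))
0.95 (array([ 0.32,  0.2 , -0.72,  1.79,  0.14,  0.97, -1.05]), array([ 0.43,  0.39, -0.52,  2.01,  0.26,  1.03, -0.81]))
2.5 (array([ 0.39,  0.22, -0.8 ,  1.78,  0.17,  0.97,  0.47]), array([ 0.52,  0.41, -0.63,  2.01,  0.29,  1.05,  0.71]))
```

```bash
cat >> h.py <<'E'
from scipy.spatial.transform import Rotation as Ro
Q=(Ro.from_euler('z',.54)*Ro.from_euler('x',np.pi)).as_quat()
Z=.189
E
python3 - <<'E'
from h import *
move_gripper(.045,40)
move_ptp([.4955,.009,.27],Q); print(read_time_s(),read_eef_pos())
movel([.4955,.009,.215],speed=.15); pause(.2)
f0=np.mean([read_ft_force() for _ in range(5)],0); np.save("f0.npy",f0); print("f0",f0)
movel([.4955,.009,Z],speed=.08); pause(.1); print("down",read_ft_force()-f0)
move_gripper(.0,40); pause(.1)
print("gap",read_finger_gap(),read_grasp_force(),read_ft_force()-f0,read_eef_pos(),read_time_s())
save("side","grip")
a=cv2.imread("pics/grip.png");cv2.imwrite("pics/gripc.png",cv2.resize(a[130:310,220:420],(660,594),interpolation=2))
E
```

```text
3.725 [0.495703   0.00757062 0.26989899]
f0 [-0.42468534  0.26871259  0.81720486]
down [ 0.43575957  0.34656051 -1.96771961]
gap 0.01657040616980749 38.971595987677574 [ 0.31673583 -0.16200148  2.00626335] [0.49581866 0.00896449 0.18943144] 5.475
```

View pics/gripc.png

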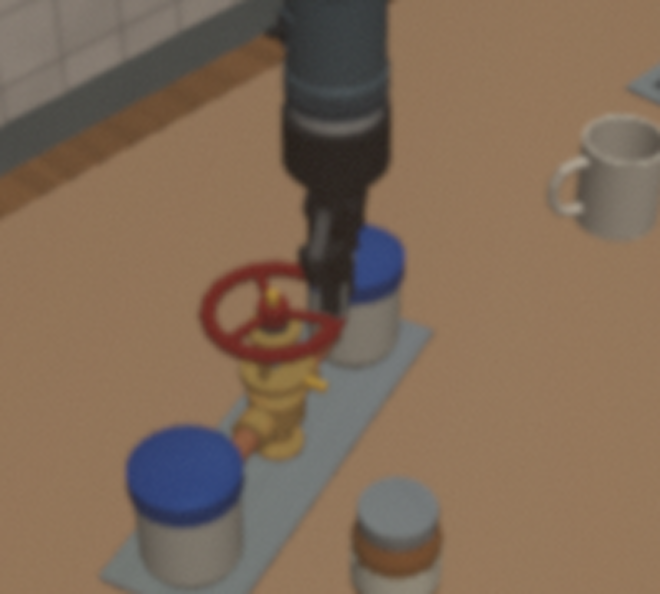

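The gap is 16.6 mm at 39 N, and the picture shows the fingers on the knob at the right of the rim. Next I'll close the valve, starting with a short stretch to check the forces.

```bash
cat >> h.py <<'E'
H=np.array([.5385,.0345])
def state(n=3):
    f=np.mean([read_ft_force() for _ in range(n)],0)-np.load("f0.npy")
    d=np.array(read_eef_pos())[:2]-H; a=np.arctan2(d[1],d[0]); u=d/np.linalg.norm(d)
    return a,np.linalg.norm(d),f[:2]@[-u[1],u[0]],f[:2]@u,f[2]
class W:
    """leads the knob round; a = commanded angle (continuous), r = radius with radial admittance"""
    def __init__(s,a=None,r=None):
        A,R,*_=state(); s.a=A if a is None else a; s.r=R if r is None else r
    def step(s,da,speed=.05,settle=.03):
        s.a+=da; movel([H[0]+s.r*np.cos(s.a),H[1]+s.r*np.sin(s.a),Z],Q,speed=speed)
        if settle: pause(settle)
        a,r,ft,fr,fz=state()
        s.r+=np.clip(4e-5*fr,-4e-4,4e-4); s.act=s.a+(a-s.a+np.pi)%(2*np.pi)-np.pi
        return ft,fr,fz,r
E
python3 - <<'E'
from h import *
w=W(); print(w.a,w.r,state())
for i in range(8):
    o=w.step(-.12); print(np.round([read_time_s(),w.a,w.act,w.r*1e3,o[3]*1e3,*o[:3]],3))
    if abs(o[0])>12 or abs(o[1])>25: break
E
```

```text
-2.6027090870758958 0.04976184247490158 (np.float64(-2.6027090870758958), np.float64(0.04976184247490158), np.float64(0.7991466111614262), np.float64(0.41682812211860026), np.float64(0.9432521872520926))
[ 5.825 -2.723 -2.732 49.817 49.669 -0.349  1.39   3.855]
[ 6.125 -2.843 -2.854 49.863 49.659  0.41   1.144  4.991]
[ 6.425 -2.963 -2.968 49.907 49.614 -0.374  1.096  3.803]
[ 6.7250e+00 -3.0830e+00 -3.0830e+00  4.9906e+01  4.9593e+01 -5.8500e-01
 -1.9000e-02  3.8060e+00]
[ 7.025 -3.203 -3.2   49.94  49.559  0.611  0.833  4.577]
[ 7.325 -3.323 -3.319 49.959 49.526  0.469  0.476  4.085]
[ 7.625 -3.443 -3.395 50.003 49.509  2.77   1.111  5.701]
[ 7.925 -3.563 -3.5   50.032 49.475  4.227  0.711  7.66 ]
```

```bash
cat > close.py <<'E'
from h import *
w=W(-3.563,.05003); n=0; fine=False
while n<75:
    n+=1; o=w.step(-.04 if fine else -.1,settle=.08 if fine else .03)
    if n%6==0 or o[0]>7.5 or abs(o[1])>6: print(np.round([read_time_s(),w.a,w.act,w.r*1e3,o[3]*1e3,*o[:3]],2).tolist(),round(read_finger_gap()*1e3,1))
    if o[0]>8.2: fine=True
    if o[0]>14 or abs(o[1])>25 or abs(o[2])>30: break
pause(.3); s=state(6); print(s,read_time_s()); print("end",w.a,w.act,w.r)
E
python3 close.py
```

```text
[9.62, -4.16, -4.12, 50.26, 49.54, 5.04, 0.06, 8.13] 16.6
[11.32, -4.76, -4.73, 50.28, 50.01, 4.04, -0.25, 7.7] 17.0
[13.02, -5.36, -5.32, 50.27, 50.46, 3.79, 0.86, 6.18] 16.8
[14.72, -5.96, -5.9, 50.41, 50.75, 3.89, 0.45, 5.78] 16.7
[15.58, -6.26, -6.1, 50.53, 50.66, 9.67, 1.58, 3.34] 16.8
[15.91, -6.3, -6.11, 50.59, 50.59, 10.82, 1.5, 3.58] 16.5
[16.24, -6.34, -6.12, 50.67, 50.56, 13.0, 2.15, 3.83] 17.0
[16.58, -6.38, -6.13, 50.75, 50.47, 14.54, 1.85, 2.65] 16.4
(np.float64(0.1489719321731596), np.float64(0.05046708708530421), np.float64(13.15646787071063), np.float64(1.8524676538083729), np.float64(2.3186452957820682)) 16.875
end -6.382999999999993 -6.133482782022946 0.05074526291212492
```

The valve is snug: 13–14.5 N at the knob, about 0.07 rad of head swing, and the drive took 0.44 turn, which fits the stated range. Next I'll reverse through the play and open one true turn.

```bash
cat > open.py <<'E'
from h import *
w=W(-6.383,.05075); n=0; T=1.55; L=[]
while n<90:
    n+=1; rem=T-w.act if n>1 else 9
    o=w.step(min(.15,max(.02,rem)) if n>3 else .1,settle=.03)
    L.append((w.act,o[0]))
    if n%6==0 or -4.95<w.act<-4.5 or abs(o[1])>6 or w.act>1.2: print(np.round([read_time_s(),w.a,w.act,w.r*1e3,o[3]*1e3,*o[:3]],2).tolist(),round(read_finger_gap()*1e3,1))
    if w.act>T-.015 or abs(o[0])>13 and n>4 or abs(o[1])>25 or abs(o[2])>30: break
pause(.3); print(state(6),read_time_s()); print("end",w.a,w.act,w.r)
E
python3 open.py
```

```text
[18.73, -5.63, -5.63, 50.77, 50.62, 0.4, -0.69, 4.68] 16.7
[20.39, -4.88, -4.87, 50.68, 50.1, -0.15, -1.36, 4.87] 16.7
[20.72, -4.73, -4.72, 50.61, 49.99, -0.03, -1.72, 5.26] 16.7
[21.06, -4.58, -4.61, 50.51, 49.78, -5.18, -2.72, 1.09] 16.7
[22.72, -3.83, -3.87, 49.74, 49.56, -4.72, -4.43, 0.43] 16.6
[24.72, -2.93, -2.99, 49.0, 49.75, -2.76, -1.31, 4.91] 16.4
[26.72, -2.03, -2.09, 49.2, 50.41, -3.63, 0.35, 9.34] 16.8
[28.72, -1.13, -1.21, 49.61, 50.95, -4.28, 0.95, 9.32] 16.9
[30.72, -0.23, -0.33, 50.2, 51.0, -4.52, 3.48, 6.35] 16.8
[32.72, 0.67, 0.6, 51.05, 50.34, -4.74, 3.83, 3.56] 16.6
[34.06, 1.27, 1.26, 51.14, 50.22, -4.6, -1.49, 4.96] 16.6
[34.39, 1.42, 1.41, 51.02, 50.13, -4.56, -2.99, 3.44] 16.4
[34.72, 1.56, 1.55, 50.87, 50.08, -5.24, -3.65, 4.27] 16.8
(np.float64(1.5473034485866546), np.float64(0.050072878532247796), np.float64(-5.2600417617879645), np.float64(-3.240514983631239), np.float64(4.345612391728596)) 35.0167
end 1.5586559378084615 1.5489508619529353 0.05086948077868163
```

Run:
```python
from h import *
move_gripper(.034); pause(.2); print("released",read_ft_force()-np.load("f0.npy"),read_finger_gap())
p=np.array(read_eef_pos()); movel([p[0],p[1],.30],Q,speed=.1)
move_ptp([.40,-.30,.32],Q); pause(.3); print(read_time_s())
a=save("side","end_s");b=save("top","end_t")
for n,z in(("mug_mid",.045),("soap_mid",.075),("jar_mid",.0425)):
    for c in("side","top"):
        for r in tip_of(c,n)[:1]: print(n,np.round(atz(c,r["at"],z),3))
A=cv2.resize(a[160:310,200:400],(400,300),interpolation=2);B=cv2.resize(b[180:330,210:410],(400,300),interpolation=2)
cv2.imwrite("pics/endc.png",np.vstack([np.hstack([A,B])])[:,:,::-1])
```

```text
released [ 1.23052002 -0.44294542 -0.62444796] 0.034059436788178736
38.6
mug_mid [ 0.538 -0.41   0.045]
mug_mid [ 0.532 -0.399  0.045]
soap_mid [0.489 0.46  0.075]
soap_mid [0.491 0.454 0.075]
jar_mid [0.374 0.078 0.042]
jar_mid [0.382 0.077 0.042]
```

View pics/endc.png

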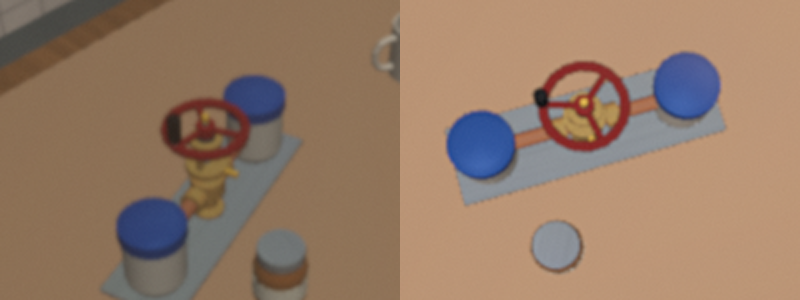

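The end picture shows the wheel free with the knob at +y, the stem raised and the yellow tab back in its place. The jar lid is at the same pixel as before (crop (156, 246) at 2x, (313, 492) at 4x earlier).

```bash
python3 -c "
from bench import *
print(sign_off())"
```

```text
the job is handed in; nothing more can be done
None
```

I closed the valve snug (about 14 N at the knob), reversed through the 1.3 rad of play, opened it one true turn by wheel angle and force (stem height not measured), let go of the wheel and handed the job in at about 39 s.

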